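# Gauge the next bent saddle on the mandrel

### The job

The shallow U-shaped saddle on the mandrel bar has been checked: take it off and put it in the tray. Then hang the deep U-shaped saddle from the bench astride the bar, seated flat, and let go of it; finally set the bridge gauge down gently with both legs flat on the stand's base plate, astride the bar, so that its sprung foot rests on top of the deep saddle and reads its height. Let go of everything, and leave the other things on the bench where they stand.

Things in the scene. Friction and masses are not known exactly. Their poses are not given: they have to be found in the camera images.
- stand: Mandrel stand, fixed. Dark steel base plate 160 (x) x 200 (y) x 12 thick; a level square steel bar 16 x 16 runs along the stand's y above the plate's middle, top 87 above the bench (75 above the plate), between two grey posts 30 (x) x 12 (y) x 86 high with inner faces at y = +-86. Origin: centre of the plate's underside, on the bench
- bar_mid (a point): Middle of the bar's top face (87 above the stand's origin)
- shallow_saddle: Steel inverted-U saddle, the shallow one; starts astride the bar. 34 (x, across the U) x 24 (y, strip width) x 35 high; crown 5 thick, legs 6 thick, 30 deep inside, 22 apart. Origin: centre of its underside, at the leg ends; 57 above the bench when on the bar. About 90 g
- shallow_saddle_crown (a point): Centre of the shallow saddle's crown, top face (35 above its origin)
- deep_saddle: Steel inverted-U saddle, the deep one; starts standing legs down on the bench, spool and stub beside it. 34 (x, across the U) x 24 (y, strip width) x 65 high; crown 10 thick, legs 6 thick, 55 deep inside, 22 apart. Origin: centre of its underside, at the leg ends. On the bar its legs straddle the bar in x and its origin is 32 above the bench. About 180 g
- deep_saddle_crown (a point): Centre of the deep saddle's crown, top face (65 above its origin)
- gauge: Aluminium bridge gauge, starts standing on the bench: two legs 14 (x) x 36 (y) x 105 high centred at x = +-45 (76 clear between them); crossbar 104 (x) x 30 (y) from 105 to 123 above the soles, its y faces gripped at the middle. Spindle and foot at its centre; a thin look-only scale plate on top, up to 168. Origin: centre between the leg soles, at their level. About 0.6 kg
- gauge_foot (a joint): Slide of the gauge's sprung foot, m: 0 with the foot fully down (tip 60 mm above the soles), grows as it is pushed up, stop at 0.038; soft: about 1 N at 0, then 40 N/m. Standing on the base plate it reads 0.015 on the bare bar, 0.020 on the shallow saddle, 0.025 on the deep one
- foot_tip (a point): Centre of the underside of the gauge's foot, diameter 16, on a steel spindle 12 in diameter that slides up through the crossbar; spindle top 65 above this point (125 above the soles at rest)
- tray: Grey open parts tray, fixed, 130 (x) x 100 (y) x 22 high, walls and floor 4 thick. Origin: centre of its underside
- angle: Bystander: steel L-bracket, not a saddle: foot 45 x 24 x 6, one upright flange 55 high at its -x end. Origin: centre of its underside
- spool: Bystander: brass spool, diameter 26, 38 high, standing beside the deep saddle. Origin: centre of its underside
- stub: Bystander: dark steel bar stub 22 x 22 x 36 high, standing beside the deep saddle. Origin: centre of its underside
- bottle: Bystander: amber bottle, diameter 44, 160 high. Origin: centre of its underside
- flask: Bystander: steel flask, diameter 42, 105 high with its cap. Origin: centre of its underside
- tin: Bystander: round brass-coloured tin, diameter 66, 60 high. Origin: centre of its underside
- jar: Bystander: white jar, diameter 56, 70 high. Origin: centre of its underside
- screwdriver: Bystander: screwdriver with a black handle, 130 long, lying on the bench, along its x. Origin: near the middle of its length, on its underside
Mind the look-alikes: they are no part of the job. There is more than one size of the gauge; the job needs the middle-sized. Leave any green look-alike of the shallow_saddle alone.

How it is judged (in metres and radians):
On the way, in this order (a step that is already met when the one before it is completed fails the run):
1. the shallow saddle lies in the tray, let go (x of shallow_saddle_crown in the frame of tray between -0.06 and 0.06 m and y of shallow_saddle_crown in the frame of tray between -0.046 and 0.046 m and z of shallow_saddle_crown in the frame of tray below 0.05 m and linear speed of shallow_saddle below 0.02 m/s and contact force between the fingers and shallow_saddle below 0.1 N), for 0.2 s.
2. the deep saddle hangs seated astride the bar, let go, before the gauge is set on it (x of deep_saddle_crown in the frame of stand between -0.006 and 0.006 m and y of deep_saddle_crown in the frame of stand between -0.075 and 0.075 m and z of deep_saddle_crown in the frame of stand between 0.094 and 0.1 m and angle between deep_saddle's own z axis and vertical below 0.12 rad and linear speed of deep_saddle below 0.02 m/s and contact force between each of the fingers, gauge and deep_saddle below 0.1 N), for 0.2 s.
At the end, for the whole second after the job is handed in: Shallow saddle in the tray; deep saddle seated astride the bar, within 6 mm of its middle line, top at 97 +-3 mm, tilt under 0.12 rad; gauge upright within 0.04 rad, soles on the base plate within 2.5 mm, foot on the deep saddle reading 0.025 +-0.0025 m; all let go and at rest (all of step 1 and x of deep_saddle_crown in the frame of stand between -0.006 and 0.006 m and y of deep_saddle_crown in the frame of stand between -0.075 and 0.075 m and z of deep_saddle_crown in the frame of stand between 0.094 and 0.1 m and angle between deep_saddle's own z axis and vertical below 0.12 rad and linear speed of each of deep_saddle, gauge below 0.02 m/s and contact force between the fingers and deep_saddle below 0.1 N and z of gauge in the frame of stand between 0.0095 and 0.0145 m and angle between gauge's own z axis and vertical below 0.04 rad and contact force between gauge and deep_saddle above 0.3 N and value of joint gauge_foot between 0.0225 and 0.0275 m); the robot touches nothing.
It fails at once if the gauge is dropped or slammed onto the stand (faster than 0.35 m/s within 5 mm of the base plate) (horizontal distance between gauge and stand below 0.1 m and z of gauge in the frame of stand below 0.017 m and linear speed of gauge above 0.35 m/s).
It fails at once if one of the other things on the bench is moved by more than 20 mm (distance of any of angle, spool, stub, bottle, flask, tin, jar, screwdriver from where it was at the start of the episode above 0.02 m).
It also fails if it takes over 72 s, if anything falls off the work surface, if the arm or the gripper's body presses on something with over 40 N, if the wrist force passes 120 N, or if a joint passes its speed limit or range.

### The arm

A 6-joint arm with a two-finger parallel gripper is mounted at the origin on the work surface. World frame = base frame: x ahead of the robot, y to its left, z up, the work surface at z = 0. Lengths are in m, angles in degrees, forces in N, time in s.
With the tool pointing down it reaches from about 0.275 to 0.875 m from the base axis. Payload 12.5 kg.
Tool frame: the origin (TCP) lies between the finger pads; the fingertips stand 25 mm ahead of it and the grasp point (between the pads) lies 6 mm ahead of it; z points along the fingers, y is the line along which they close (so a half turn about z gives the same grasp; the last joint's range is limited). The gripper opens to 85 mm and grips with 20 to 120 N. Pads are 22 mm wide; open, the fingers measure 114 mm over their backs; the gripper's body (76 mm by 85 mm) begins 54 mm behind the grasp point. The pads swing forward as they close: fully open they stand 13 mm farther back than shut.
Start: joints at [-71.769, 20.094, 94.641, -0, 65.266, -4.847], TCP at [0.216, -0.506, 0.256] pointing down, gripper open.
Joint ranges: [-157.81, 157.81], [-45, 120.19], [0.68, 151.7], [-89.99, 269.99], [4.06, 180], [-164.3, 164.3]. Speed limits (degrees/s): [127.2, 127.2, 159.86, 180, 180, 180].

### API

Orientations are given as [roll, pitch, yaw] about the fixed x, y, z axes, in that order (R = Rz(yaw) Ry(pitch) Rx(roll)).
In Python, from bench import bot gives the robot as it stands.
- The arm moves only by the tool servo_tool, never from a script. Its argument "plan" is one flat list of numbers, 5 for each row, row after row: the shift along the tool's x, y, z as a fraction of full scale, then the turn about the tool's z as a fraction of full scale, then the opening, from 0 (shut) to 1 (fully open). A call has exactly 5 rows; each row shifts and turns the commanded pose from where the row before left it, along the tool's axes as they then stand; what a row does not reach is not made up. Full scale, the value 1, is 1 m for a shift and 360 degrees for a turn. A row lasts 1/12 s, in which the tool goes at most 41.7 mm and 7.16 degrees, less where a joint would pass 70% of its speed; a pose out of reach is approached as far as the arm can. A call with a number of a shift or a turn outside -1 to 1 is refused whole. A call with a gripper value outside its range is refused whole. The fingers move at their own pace and stop on an object; "grip_force" is the grip in N (left out, the last holds). Time passes only in rows, so rows that do not move let the fingers close, or fill a call up. It gives the time, the measured TCP pose, the force, the opening and the grip force at its end, in the units of the state.
- bot.state(): the state, without advancing time (a new reading comes with each control period).
- bot.snapshot(name): name is "scene" or "side" or "wrist"; returns the picture (400x640x3 uint8, red, green, blue); there is no depth.
- bot.calibration(name): a dict with "fx", "fy", "cx", "cy" (pixels), "rvec" (rotation vector, rad) and "tvec" (3), from world to camera coordinates, as OpenCV has them; the wrist camera has in their place "tool_from_camera" (4x4, takes a point from camera to tool coordinates, whose origin is the TCP and whose axes are the flange's). Camera axes: x right, y down, z forward; pixel columns grow to the right and rows downward; lengths in m; the calibration is good to about 2 mm. A picture is of the moment at which its call begins: read the wrist's pose just before it. calibration takes no time and is no camera call.
- bot.job_done(): hands the job in; it is judged then, once.
The state is a dict: "time_s": time; "q": joint angles; "dq": joint speeds; "joint_efforts": joint torques, N m; "tcp_pos": TCP position; "ee_rot": TCP orientation; "wrist_force": force on the tool from outside, world axes, zero at the start; "ft_torque": the same for the moment, N m; "width": finger opening in m; "finger_force": force on a finger pad.
Only numpy, scipy, OpenCV 4.12 (cv2) and the standard library are available. Lean on these libraries where they do the work, as an engineer would, in place of code of your own. Each camera call takes 0.05 s, during which the arm holds its last target. There are 200 camera calls.

## Working session

There is one attempt and no reset: what is moved stays moved. The work goes in short steps, Python scripts to look and compute and a tool call to move; the robot and the scene stay as the last step left them, time stands still between calls to the robot, and variables do not carry over. Pictures are saved under pics/ and viewed, at most 10 in all, crops included, and the job is handed in when it is done.

Besides the shell and the picture viewer there is one more tool, called after ">>>" by a JSON object that holds its "method" and its "body", one argument or row to a line. servo_tool: Moves the arm, as the interface text tells. Its arguments: {"type":"object","properties":{"plan":{"type":"array"},"grip_force":{"type":"number"}},"required":["plan"]}

```bash
mkdir -p pics
cat > h.py <<'E'
import numpy as np, cv2
from bench import bot
def cal(n):
    c=bot.calibration(n); K=np.array([[c['fx'],0,c['cx']],[0,c['fy'],c['cy']],[0,0,1.]])
    if 'rvec' in c:
        R=cv2.Rodrigues(np.array(c['rvec'],float))[0]; t=np.array(c['tvec'],float).ravel()
        return K,R,t
    s=bot.state(); T=np.eye(4); r,p,y=np.radians(s['ee_rot'])
    from scipy.spatial.transform import Rotation as Ro
    T[:3,:3]=Ro.from_euler('xyz',s['ee_rot'],degrees=True).as_matrix(); T[:3,3]=s['tcp_pos']
    W=np.linalg.inv(T@np.array(c['tool_from_camera'])); return K,W[:3,:3],W[:3,3]
def ray(C,uv):
    K,R,t=C; d=R.T@np.linalg.inv(K)@np.array([uv[0],uv[1],1.]); return -R.T@t,d
def onz(C,uv,z):
    o,d=ray(C,uv); return o+d*(z-o[2])/d[2]
def proj(C,P):
    K,R,t=C; p=K@(R@np.asarray(P,float)+t); return p[:2]/p[2]
def tri(C1,a,C2,b):
    o1,d1=ray(C1,a);o2,d2=ray(C2,b); s=np.linalg.lstsq(np.c_[d1,-d2],o2-o1,rcond=None)[0]
    p,q=o1+d1*s[0],o2+d2*s[1]; return (p+q)/2,np.linalg.norm(p-q)
E
python3 - <<'E'
from h import *
print(bot.state())
for n in('scene','side','wrist'):
    C=cal(n); print(n,C[0][0,0],C[0][:2,2],'pos',-C[1].T@C[2],'fwd',C[1][2])
    np.save(n+'_C.npy',np.c_[C[0],C[1],C[2]])
    cv2.imwrite(f'pics/{n}0.png',bot.snapshot(n)[:,:,::-1])
E
```

```text
{'time_s': 0.0, 'q': array([-7.17682358e+01,  2.01256289e+01,  9.46787079e+01, -4.75234296e-04,
        6.52651833e+01, -4.84662897e+00]), 'dq': array([ 0.01208233, -0.06148248, -0.05710648,  0.07910125, -0.09130319,
        0.00908927]), 'joint_efforts': array([-3.73804369e-05, -5.06107986e+01, -2.91404271e+01, -6.53725283e-05,
        4.49134372e-03,  2.45578047e-05]), 'tcp_pos': array([ 0.21552305, -0.50567205,  0.2557344 ]), 'ee_rot': array([-1.79930692e+02, -5.44381559e-03,  2.30785890e+01]), 'wrist_force': array([ 0.08946404, -0.05310671,  0.33724981]), 'ft_torque': array([ 0.04458649,  0.033172  , -0.03772538]), 'finger_force': 0.0, 'width': 0.08539593000868873}
scene 479.7074751819541 [318.80603404 201.39070137] pos [1.41127093 0.01934048 1.14055557] fwd [-0.65897115 -0.00447076 -0.75215493]
side 474.55796168017315 [319.29238469 201.65541978] pos [0.25511265 0.94879849 0.66404591] fwd [ 0.19673376 -0.84353464 -0.49974507]
wrist 278.7973635767513 [320.66307607 196.85529598] pos [ 0.27546247 -0.48047547  0.37374148] fwd [-0.23859755 -0.10072993 -0.96588027]
```

View pics/scene0.png

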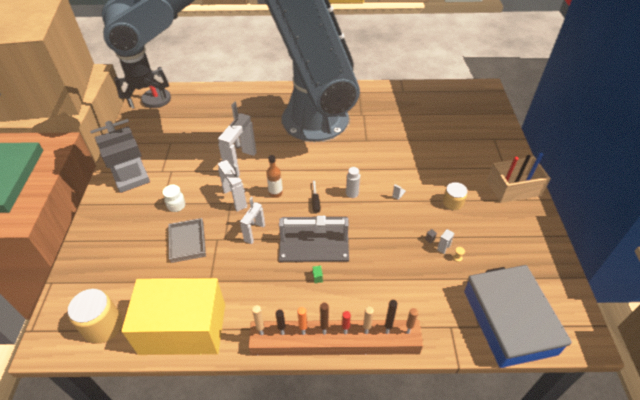

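View pics/side0.png

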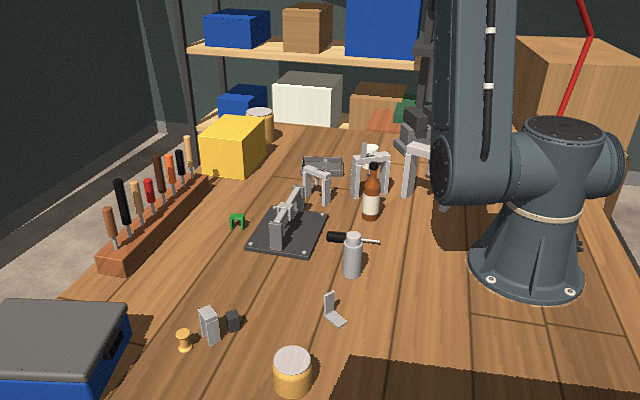

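Run:
```python
import cv2,numpy as np
s=cv2.imread('pics/scene0.png');d=cv2.imread('pics/side0.png')
c=lambda im,x0,x1,y0,y1,k:cv2.resize(im[y0:y1,x0:x1],None,fx=k,fy=k,interpolation=cv2.INTER_CUBIC)
a=c(s,160,360,100,250,4); cv2.imwrite('pics/a.png',a)            # 800x600
b=np.vstack([c(s,270,370,205,280,4)[:280],c(s,410,480,220,270,4).__class__(0) if 0 else cv2.copyMakeBorder(c(s,410,480,215,270,4),0,0,0,120,0)])
e=np.vstack([c(d,240,340,150,225,4)[:280],cv2.copyMakeBorder(c(d,170,250,295,355,4)[:220],0,0,0,80,0)])
b=b[:500];e=e[:500];print(b.shape,e.shape)
cv2.imwrite('pics/b.png',np.hstack([b,e]))
```

```text
(500, 400, 3) (500, 400, 3)
```

View pics/a.png

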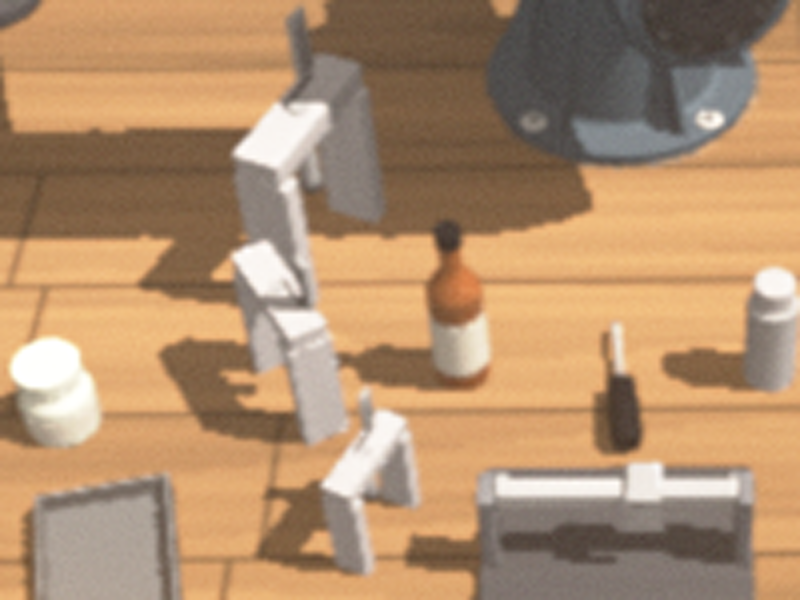

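View pics/b.png

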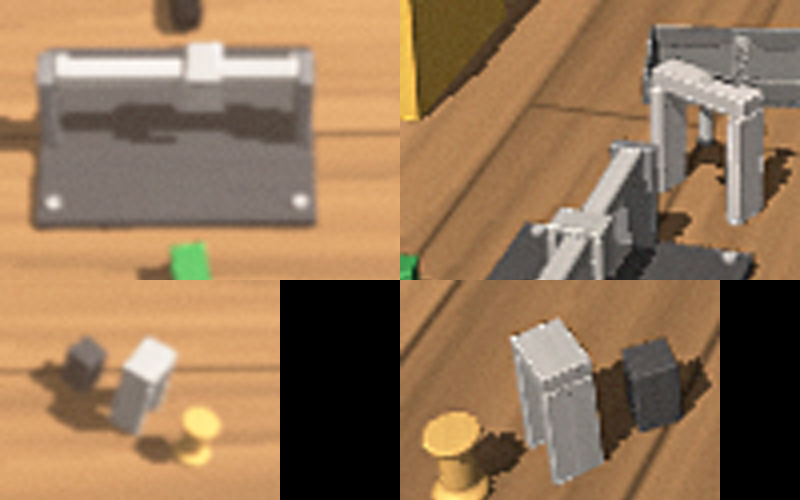

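Run:
```python
from h import *
from scipy.optimize import minimize_scalar
C=cal('scene');np.set_printoptions(precision=4,suppress=True)
def A(x,y):return (160+x/4,100+y/4)
def vert(b,t):
    P=onz(C,b,0); r=minimize_scalar(lambda z:np.linalg.norm(proj(C,[P[0],P[1],z])-t),bounds=(0,.3),method='bounded'); return P,r.x,r.fun
for n,b,t in [('big',A(300,305),A(272,178)),('mid',A(310,443),A(288,345)),('small',A(350,572),A(328,492))]: print(n,vert(b,t))
print('big top ends',onz(C,A(255,155),.15),onz(C,A(340,65),.15))
print('mid top ends z.123',onz(C,A(250,258),.123),onz(C,A(308,322),.123),'center',onz(C,A(279,290),.123))
print('small ends z.09',onz(C,A(345,485),.09),onz(C,A(385,425),.09))
B=lambda x,y:(270+x/4,205+y/4)
print('stand bar ends z.087',onz(C,B(57,67),.087),onz(C,B(298,67),.087),'saddle top z.092',onz(C,B(204,58),.092))
print('plate front corners z.012',onz(C,B(35,224),.012),onz(C,B(315,224),.012))
D=lambda x,y:(410+x/4,215+(y-280)/4)
print('deep crown corners z.065',[onz(C,D(*p),.065)[:2] for p in[(145,340),(177,343),(162,378),(122,370)]])
print('spool',onz(C,D(202,420),.038),'stub',onz(C,D(88,350),.036))
print('tray rim z.022',[onz(C,p,.022)[:2] for p in[(169,224),(202,218),(206,255),(167,262)]])
```

```text
big (array([ 0.2973, -0.2653,  0.    ]), np.float64(0.14141494078208014), np.float64(0.5617917717948082))
mid (array([ 0.4474, -0.2409,  0.    ]), np.float64(0.11202868853542361), np.float64(0.26736843767434587))
small (array([ 0.572 , -0.1981,  0.    ]), np.float64(0.09540808970180288), np.float64(1.3696747269570815))
big top ends [ 0.2806 -0.2809  0.15  ] [ 0.1714 -0.2254  0.15  ]
mid top ends z.123 [ 0.3672 -0.2781  0.123 ] [ 0.435  -0.2268  0.123 ] center [ 0.4016 -0.252   0.123 ]
small ends z.09 [ 0.5625 -0.1915  0.09  ] [ 0.5071 -0.1678  0.09  ]
stand bar ends z.087 [ 0.5632 -0.0846  0.087 ] [0.5653 0.085  0.087 ] saddle top z.092 [0.5604 0.019  0.092 ]
plate front corners z.012 [ 0.6448 -0.1015  0.012 ] [0.647 0.096 0.012]
deep crown corners z.065 [array([0.5811, 0.3723]), array([0.5841, 0.3943]), array([0.6145, 0.3781]), array([0.6073, 0.3516])]
spool [0.6313 0.4082 0.038 ] stub [0.5674 0.3392 0.036 ]
tray rim z.022 [array([ 0.5152, -0.4355]), array([ 0.4933, -0.3402]), array([ 0.6289, -0.3077]), array([ 0.6514, -0.4137])]
```

```bash
cat >> h.py <<'E'
def plan(x,y,z,yaw,op,n=None,start=None):
    """print tool-axis rows from the measured (or given) pose to the target, for me to write into moves"""
    s=bot.state(); p=np.array(s['tcp_pos']);y0=s['ee_rot'][2]
    if start is not None: p=np.array(start[:3]);y0=start[3]
    d=np.array([x,y,z])-p; dy=(yaw-y0+180)%360-180
    m=int(np.ceil(max(np.linalg.norm(d)/.038,abs(dy)/6.8,1)))
    n=n or m
    acc=np.zeros(3);out=[]
    for i in range(n):
        a=np.radians(y0); w=d*(i+1)/n-acc
        tx=np.array([np.cos(a),np.sin(a),0]);ty=np.array([np.sin(a),-np.cos(a),0])
        r=np.round([w@tx,w@ty,-w[2]],3 if i<n-1 else 4); acc=acc+tx*r[0]+ty*r[1]-np.array([0,0,1])*r[2]
        t=round(-dy/n/360,4); y0-=t*360; out.append([*r,t,op])
    while len(out)%5: out.append([0,0,0,0,op])
    for k in range(0,len(out),5): print(','.join('%g'%v for r in out[k:k+5] for v in r))
    e=p+acc; print('end',np.round([*e,y0],4)); return [*e,y0]
E
python3 -c "
from h import *
print(np.round(bot.calibration('wrist')['tool_from_camera'],3))
a=plan(0.35,-0.30,0.30,60,1)
a=plan(0.56,-0.02,0.22,90,1,start=a)"
```

```text
[[-0.    -0.966 -0.259  0.065]
 [ 1.    -0.     0.     0.   ]
 [-0.    -0.259  0.966 -0.118]
 [ 0.     0.     0.     1.   ]]
0.029,-0.02,-0.006,-0.0147,1,0.031,-0.016,-0.007,-0.0147,1,0.032,-0.014,-0.006,-0.0147,1,0.034,-0.011,-0.006,-0.0147,1,0.034,-0.007,-0.007,-0.0147,1
0.035,-0.005,-0.006,-0.0147,1,0.035,-0.0012,-0.0061,-0.0147,1,0,0,0,0,1,0,0,0,0,1,0,0,0,0,1
end [ 0.35   -0.2999  0.3    60.1229]
0.035,0.004,0.008,-0.0083,1,0.034,0.006,0.008,-0.0083,1,0.034,0.008,0.008,-0.0083,1,0.034,0.01,0.008,-0.0083,1,0.033,0.011,0.008,-0.0083,1
0.032,0.013,0.008,-0.0083,1,0.032,0.015,0.008,-0.0083,1,0.031,0.016,0.008,-0.0083,1,0.03,0.018,0.008,-0.0083,1,0.0291,0.0199,0.008,-0.0083,1
end [ 5.60000e-01 -2.00000e-02  2.20000e-01  9.00029e+01]
```

>>> {"method": "servo_tool", "body": {
  "plan": [0.029,-0.02,-0.006,-0.0147,1,0.031,-0.016,-0.007,-0.0147,1,0.032,-0.014,-0.006,-0.0147,1,0.034,-0.011,-0.006,-0.0147,1,0.034,-0.007,-0.007,-0.0147,1]
}}

```text
time_s: 0.57
tcp_pos: [0.3124, -0.3576, 0.2883]
ee_rot: [-180.0, -0.0, 49.8]
wrist_force: [0.2, -0.8, -0.1]
width: 0.0854
finger_force: 0.0
```

>>> {"method": "servo_tool", "body": {
  "plan": [0.035,-0.005,-0.006,-0.0147,1,0.035,-0.001,-0.006,-0.0147,1,0.035,0.004,0.008,-0.0083,1,0.034,0.006,0.008,-0.0083,1,0.034,0.008,0.008,-0.0083,1]
}}

```text
time_s: 0.98
tcp_pos: [0.4136, -0.2149, 0.2762]
ee_rot: [180.0, 0.0, 69.2]
wrist_force: [0.3, -0.8, 0.3]
width: 0.0855
finger_force: 0.0
```

>>> {"method": "servo_tool", "body": {
  "plan": [0.034,0.01,0.008,-0.0083,1,0.033,0.011,0.008,-0.0083,1,0.032,0.013,0.008,-0.0083,1,0.032,0.015,0.008,-0.0083,1,0.031,0.016,0.008,-0.0083,1]
}}

```text
time_s: 1.4
tcp_pos: [0.5186, -0.0747, 0.2358]
ee_rot: [-180.0, 0.0, 84.2]
wrist_force: [0.3, -0.5, 0.5]
width: 0.0852
finger_force: 0.0
```

>>> {"method": "servo_tool", "body": {
  "plan": [0.03,0.018,0.008,-0.0083,1,0.029,0.02,0.008,-0.0083,1,0,0,0,0,1,0,0,0,0,1,0,0,0,0,1]
}}

```text
time_s: 1.82
tcp_pos: [0.56, -0.0206, 0.2201]
ee_rot: [-180.0, 0.0, 90.0]
wrist_force: [-0.3, -0.4, -0.2]
width: 0.0855
finger_force: 0.0
```

Run:
```python
from h import *
s=bot.state();print(s['time_s'],s['tcp_pos'],s['ee_rot'])
C=cal('wrist');np.save('w1.npy',np.c_[C[0],C[1],C[2]])
im=bot.snapshot('wrist')[:,:,::-1];cv2.imwrite('pics/w1.png',im)
```

```text
1.8167 [ 0.55999726 -0.02063997  0.22009568] [-1.79958458e+02  5.20838225e-03  8.99956456e+01]
```

View pics/w1.png

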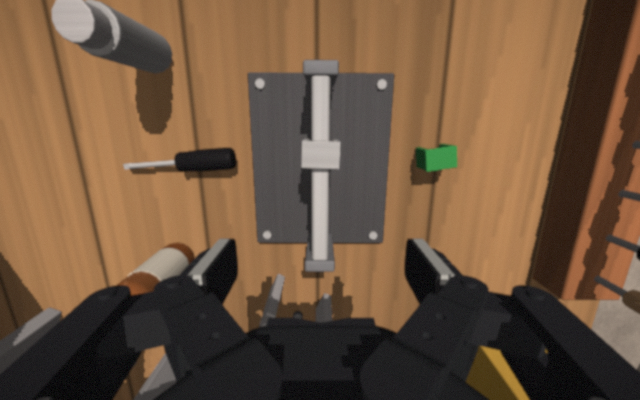

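Run:
```python
from h import *
np.set_printoptions(precision=4,suppress=True)
M=np.load('w1.npy');C=(M[:,:3],M[:,3:6],M[:,6])
im=cv2.imread('pics/w1.png');g=cv2.cvtColor(im,cv2.COLOR_BGR2GRAY).astype(float)
def edges(row,a,b):
    p=g[row,a:b];d=np.diff(p);i,j=d.argmax(),d.argmin()
    f=lambda k:a+k+.5+(0.5*(d[k+1]-d[k-1])/(2*d[k]-d[k-1]-d[k+1]))
    return f(i),f(j)
for r in(90,110,130,180,200,220,235):
    l,q=edges(r,295,348);P=onz(C,(l,r),.087);Q=onz(C,(q,r),.087);print(r,l,q,(P+Q)[:2]/2,'w',Q[0]-P[0])
for r in (146,150,155,160): 
    l,q=edges(r,290,352);P=onz(C,(l,r),.092);Q=onz(C,(q,r),.092);print('sad',r,l,q,(P+Q)[:2]/2,Q[0]-P[0])
print(g[134:176,308].astype(int),g[134:176,321].astype(int),g[134:176,333].astype(int))
# plate
print([onz(C,p,.012)[:2] for p in[(249,73),(394,73),(257,243),(384,243)]])
```

```text
90 311.2631578947368 329.3636363636364 [0.5593 0.0706] w 0.01530048029489095
110 311.35714285714283 328.61538461538464 [0.5591 0.0544] w 0.014847836433306116
130 311.36842105263156 328.6363636363636 [0.559  0.0377] w 0.015124996356556841
180 311.5 328.0 [ 0.5588 -0.0069] w 0.015137122324693997
200 311.40909090909093 327.72222222222223 [ 0.5586 -0.026 ] w 0.015254811135910873
220 311.57142857142856 327.8333333333333 [ 0.5587 -0.0458] w 0.015506449026730929
235 311.53846153846155 327.1111111111111 [ 0.5583 -0.0612] w 0.015071917010388125
sad 146 301.25 339.89473684210526 [0.5595 0.0243] 0.03366190967507843
sad 150 301.24 339.8181818181818 [0.5595 0.0208] 0.03372779405626969
sad 155 301.22222222222223 339.62068965517244 [0.5594 0.0165] 0.03372606972221093
sad 160 301.0 339.36 [0.5592 0.0121] 0.033848990787080924
[ 45  46  46  56  79 107 135 162 178 182 184 180 181 180 183 184 184 185
 184 185 181 181 181 180 178 178 177 179 178 179 183 182 172 147 101  60
  42  39  39  37  40  38] [192 194 193 193 192 185 182 183 185 184 182 181 181 181 184 183 185 186
 185 184 185 183 181 181 179 176 178 178 179 181 183 185 182 168 137 106
 101 122 162 185 193 196] [ 83  83  85  83  88  98 119 147 170 183 185 184 183 182 182 184 184 184
 185 184 184 184 183 180 182 180 179 179 178 181 182 184 184 176 146 106
  89  80  80  85  84  81]
[array([0.4821, 0.0957]), array([0.6389, 0.0956]), array([ 0.4788, -0.1036]), array([ 0.6398, -0.1036])]
```

>>> {"method": "servo_tool", "body": {
  "plan": [0.0385,-0.0005,0,0,0.8,0,0,0.035,0,0.8,0,0,0.035,0,0.8,0,0,0.035,0,0.8,0,0,0.034,0,0.8]
}}

```text
time_s: 2.28
tcp_pos: [0.5595, 0.0171, 0.0805]
ee_rot: [179.9, 0.0, 89.9]
wrist_force: [1.3, 0.4, -0.2]
width: 0.0684
finger_force: 0.0
```

>>> {"method": "servo_tool", "body": {
  "plan": [0,0,0,0,0.8,0,0,0,0,0,0,0,0,0,0,0,0,0,0,0,0,0,0,0,0],
  "grip_force": 50
}}

```text
time_s: 2.7
tcp_pos: [0.5611, 0.0176, 0.0839]
ee_rot: [179.8, 0.0, 90.0]
wrist_force: [-1.6, -3.2, 8.8]
width: 0.0338
finger_force: 49.5
```

>>> {"method": "servo_tool", "body": {
  "plan": [0,0,0,0,0,0,0,0,0,0,0,0,0,0,0,0,0,0,0,0,0,0,0,0,0]
}}

```text
time_s: 3.12
tcp_pos: [0.5611, 0.0176, 0.0838]
ee_rot: [179.8, 0.0, 90.0]
wrist_force: [-2.0, -2.5, 8.2]
width: 0.0336
finger_force: 49.5
```

```bash
python3 -c "
from h import *
a=plan(0.561,0.0176,0.23,90,0)
a=plan(0.572,-0.374,0.22,103,0,start=a)
a=plan(0.572,-0.374,0.037,103,0,start=a)"
```

```text
-0,-0,-0.037,0,0,-0,-0,-0.036,0,0,-0,-0,-0.037,0,0,-0,-0.0001,-0.0362,0,0,0,0,0,0,0
end [5.61000e-01 1.76000e-02 2.30000e-01 9.00006e+01]
-0.036,0.001,0.001,-0.0033,0,-0.035,0,0.001,-0.0033,0,-0.036,-0,0.001,-0.0033,0,-0.035,-0.001,0.001,-0.0033,0,-0.036,-0.002,0.001,-0.0033,0
-0.035,-0.003,0,-0.0033,0,-0.036,-0.003,0.001,-0.0033,0,-0.035,-0.005,0.001,-0.0033,0,-0.036,-0.005,0.001,-0.0033,0,-0.035,-0.005,0.001,-0.0033,0
-0.0348,-0.0065,0.001,-0.0033,0,0,0,0,0,0,0,0,0,0,0,0,0,0,0,0,0,0,0,0,0
end [  0.572   -0.374    0.22   103.0686]
-0,0,0.037,0,0,-0,0,0.036,0,0,-0,0,0.037,0,0,-0,0,0.036,0,0,-0,0,0.037,0,0
end [ 5.720000e-01 -3.740000e-01  3.700000e-02  1.030686e+02]
```

>>> {"method": "servo_tool", "body": {
  "plan": [0,0,-0.02,0,0,0,0,-0.036,0,0,0,0,-0.036,0,0,0,0,-0.036,0,0,0,0,-0.018,0,0]
}}

```text
time_s: 3.53
tcp_pos: [0.561, 0.018, 0.2333]
ee_rot: [179.6, 0.0, 90.0]
wrist_force: [-0.4, -0.0, -0.7]
width: 0.0336
finger_force: 50.0
```

>>> {"method": "servo_tool", "body": {
  "plan": [-0.036,0.001,0.001,-0.0033,0,-0.035,0,0.001,-0.0033,0,-0.036,0,0.001,-0.0033,0,-0.035,-0.001,0.001,-0.0033,0,-0.036,-0.002,0.001,-0.0033,0]
}}

```text
time_s: 3.95
tcp_pos: [0.5652, -0.1616, 0.224]
ee_rot: [179.9, 0.1, 96.0]
wrist_force: [0.4, 0.8, -0.5]
width: 0.0334
finger_force: 50.0
```

>>> {"method": "servo_tool", "body": {
  "plan": [-0.035,-0.003,0,-0.0033,0,-0.036,-0.003,0.001,-0.0033,0,-0.035,-0.005,0.001,-0.0033,0,-0.036,-0.005,0.001,-0.0033,0,-0.035,-0.005,0.001,-0.0033,0]
}}

```text
time_s: 4.37
tcp_pos: [0.5698, -0.3402, 0.2201]
ee_rot: [179.9, 0.1, 101.9]
wrist_force: [1.0, 0.3, -0.7]
width: 0.0334
finger_force: 50.0
```

>>> {"method": "servo_tool", "body": {
  "plan": [-0.035,-0.0065,0.001,-0.0033,0,0,0,0,0,0,0,0,0.036,0,0,0,0,0.036,0,0,0,0,0.036,0,0]
}}

```text
time_s: 4.78
tcp_pos: [0.5712, -0.3741, 0.11]
ee_rot: [179.9, 0.1, 103.0]
wrist_force: [-0.2, 0.1, -1.4]
width: 0.0334
finger_force: 50.1
```

```bash
python3 -c "
from h import *
cv2.imwrite('pics/s2.png',cv2.resize(bot.snapshot('scene')[190:290,140:260,::-1],None,fx=3,fy=3))
C=cal('wrist');np.save('w2.npy',np.c_[C[0],C[1],C[2]]);cv2.imwrite('pics/w2.png',bot.snapshot('wrist')[:,:,::-1])
print(bot.state()['tcp_pos'],bot.state()['ee_rot'])
a=cv2.imread('pics/w2.png');b=cv2.copyMakeBorder(cv2.imread('pics/s2.png'),0,400-300,0,0,0);cv2.imwrite('pics/c2.png',cv2.resize(np.hstack([a,b]),None,fx=.8,fy=.8))
"
```

```text
[ 0.56862109 -0.3719633   0.10490568] [-179.69102578   -0.3741074   103.06387295]
```

View pics/c2.png

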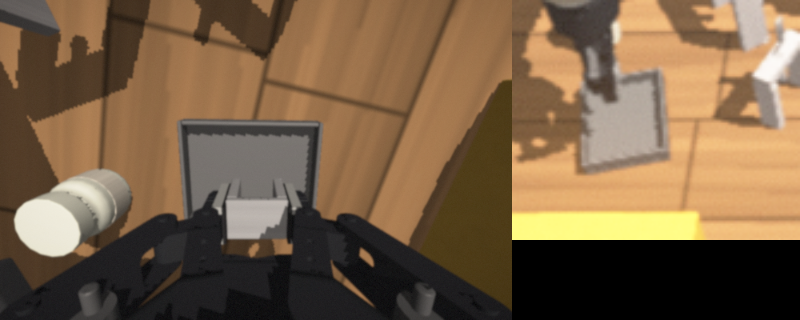

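>>> {"method": "servo_tool", "body": {
  "plan": [0,0,0.03,0,0,0,0,0.025,0,0,0,0,0.014,0,0,0,0,0,0,0,0,0,0,0,0]
}}

```text
time_s: 5.3
tcp_pos: [0.5716, -0.3742, 0.0422]
ee_rot: [179.9, 0.1, 103.1]
wrist_force: [-0.2, 0.0, 0.3]
width: 0.0338
finger_force: 50.1
```

>>> {"method": "servo_tool", "body": {
  "plan": [0,0,0.005,0,0,0,0,0.004,0,0,0,0,0,0,0,0,0,0,0,0,0,0,0,0,0]
}}

```text
time_s: 5.72
tcp_pos: [0.5711, -0.3739, 0.0317]
ee_rot: [180.0, 0.0, 103.1]
wrist_force: [-0.2, -1.4, -0.4]
width: 0.0335
finger_force: 50.1
```

>>> {"method": "servo_tool", "body": {
  "plan": [0,0,0,0,0.65,0,0,0,0,0.65,0,0,0,0,0.65,0,0,0,0,0.65,0,0,-0.015,0,0.65]
}}

```text
time_s: 6.13
tcp_pos: [0.5697, -0.3729, 0.0441]
ee_rot: [-179.8, -0.2, 103.1]
wrist_force: [-0.4, -0.1, 0.2]
width: 0.0555
finger_force: 0.0
```

>>> {"method": "servo_tool", "body": {
  "plan": [0,0,-0.035,0,0.65,0,0,-0.036,0,0.65,0,0,-0.036,0,0.65,0,0,-0.036,0,0.65,0,0,-0.03,0,0.65]
}}

```text
time_s: 6.55
tcp_pos: [0.5711, -0.3739, 0.2236]
ee_rot: [179.9, 0.1, 103.1]
wrist_force: [0.8, -0.8, -0.7]
width: 0.0553
finger_force: 0.0
```

```bash
python3 -c "
from h import *
s=bot.state();print(s['time_s'],s['tcp_pos'],s['ee_rot'],s['width'])
a=plan(0.59,0.335,0.22,90,1)"
```

```text
6.55 [ 0.57105    -0.37388867  0.22363071] [1.79891564e+02 1.26708746e-01 1.03067662e+02] 0.055345244417768294
0.036,0.009,0,0.0019,1,0.036,0.009,0,0.0019,1,0.037,0.009,0.001,0.0019,1,0.036,0.008,-0,0.0019,1,0.037,0.008,-0,0.0019,1
0.036,0.007,0,0.0019,1,0.037,0.007,0,0.0019,1,0.037,0.006,0.001,0.0019,1,0.037,0.006,-0,0.0019,1,0.037,0.006,-0,0.0019,1
0.036,0.005,0,0.0019,1,0.038,0.004,0,0.0019,1,0.037,0.004,0,0.0019,1,0.037,0.004,0.001,0.0019,1,0.037,0.003,-0,0.0019,1
0.037,0.003,0,0.0019,1,0.037,0.002,0,0.0019,1,0.038,0.002,0,0.0019,1,0.037,0.0019,0.0006,0.0019,1,0,0,0,0,1
end [ 0.59    0.335   0.22   90.0717]
```

>>> {"method": "servo_tool", "body": {
  "plan": [0.036,0.009,0,0.0019,0.65,0.036,0.009,0,0.0019,0.65,0.037,0.009,0.001,0.0019,0.65,0.036,0.008,0,0.0019,0.65,0.037,0.008,0,0.0019,0.65]
}}

```text
time_s: 6.97
tcp_pos: [0.5758, -0.1852, 0.2196]
ee_rot: [179.9, 0.0, 99.6]
wrist_force: [1.0, 0.3, 0.4]
width: 0.0555
finger_force: 0.0
```

>>> {"method": "servo_tool", "body": {
  "plan": [0.036,0.007,0,0.0019,0.65,0.037,0.007,0,0.0019,0.65,0.037,0.006,0.001,0.0019,0.65,0.037,0.006,0,0.0019,0.65,0.037,0.006,0,0.0019,0.65]
}}

```text
time_s: 7.38
tcp_pos: [0.581, 0.0017, 0.2187]
ee_rot: [179.9, 0.0, 96.2]
wrist_force: [1.1, 0.2, 0.1]
width: 0.0555
finger_force: 0.0
```

>>> {"method": "servo_tool", "body": {
  "plan": [0.036,0.005,0,0.0019,0.65,0.038,0.004,0,0.0019,0.65,0.037,0.004,0,0.0019,0.65,0.037,0.004,0.001,0.0019,0.65,0.037,0.003,0,0.0019,0.65]
}}

```text
time_s: 7.8
tcp_pos: [0.5853, 0.1878, 0.2176]
ee_rot: [179.9, -0.0, 92.8]
wrist_force: [1.0, 0.1, 0.3]
width: 0.0558
finger_force: 0.0
```

>>> {"method": "servo_tool", "body": {
  "plan": [0.037,0.003,0,0.0019,0.65,0.037,0.002,0,0.0019,0.65,0.038,0.002,0,0.0019,0.65,0.037,0.002,0,0.0019,0.65,0,0,0,0,0.65]
}}

```text
time_s: 8.22
tcp_pos: [0.5889, 0.3409, 0.2174]
ee_rot: [179.9, -0.1, 90.3]
wrist_force: [-0.1, 1.4, 0.5]
width: 0.0556
finger_force: 0.0
```

Run:
```python
from h import *
s=bot.state();print(s['time_s'],s['tcp_pos'],s['ee_rot'])
C=cal('wrist');np.save('w3.npy',np.c_[C[0],C[1],C[2]])
im=bot.snapshot('wrist')[:,:,::-1];cv2.imwrite('pics/w3.png',im)
S=cal('scene');print([proj(C,p) for p in([.597,.374,.065],[.631,.408,.038],[.567,.339,.036])])
t=cv2.resize(bot.snapshot('scene')[215:275,150:230,::-1],(400,300))
w=cv2.resize(im[40:240,200:440],(720,600),interpolation=cv2.INTER_CUBIC)[:,:800];cv2.imwrite('pics/w3c.png',w);cv2.imwrite('pics/tray.png',t)
```

```text
8.2167 [0.5889449  0.34090111 0.21743049] [ 1.79924741e+02 -1.18650709e-01  9.02764010e+01]
[array([329.24733884, 156.67354486]), array([361.86793114, 120.58744995]), array([300.75042496, 185.38370026])]
```

View pics/w3c.png

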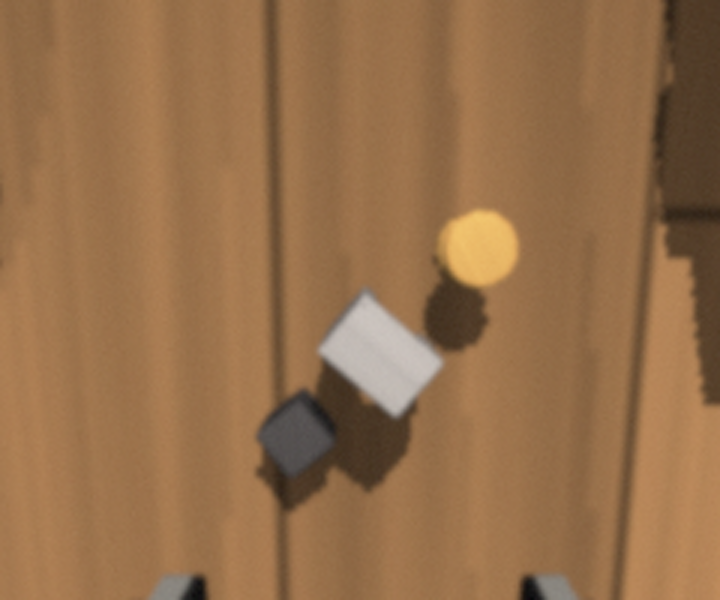

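Run:
```python
from h import *
np.set_printoptions(precision=4,suppress=True)
M=np.load('w3.npy');C=(M[:,:3],M[:,3:6],M[:,6])
im=cv2.imread('pics/w3.png')
hsv=cv2.cvtColor(im,cv2.COLOR_BGR2HSV);m=((hsv[...,1]<45)&(hsv[...,2]>115)).astype(np.uint8);m[:, :290]=0;m[:,370:]=0;m[:120]=0;m[200:]=0
n,l,st,ce=cv2.connectedComponentsWithStats(m);k=1+st[1:,4].argmax();print(st[k],ce[k])
c=max(cv2.findContours((l==k).astype(np.uint8),0,2)[0],key=cv2.contourArea)
r=cv2.minAreaRect(c);b=cv2.boxPoints(r)
P=np.array([onz(C,p,.065) for p in b]);print(P,'ctr',P.mean(0),[np.linalg.norm(P[i]-P[(i+1)%4]) for i in range(4)],[np.degrees(np.arctan2(*(P[(i+1)%4]-P[i])[1::-1])) for i in range(2)])
S=cal('scene');s=cv2.imread('pics/scene0.png')
# height check: crown centre in the scene view vs wrist
for uv in [(410+151/4,215+77/4)]: print('tri',tri(C,ce[k],S,uv))
W=np.load('w1.npy');print('shallow tri',tri((W[:,:3],W[:,3:6],W[:,6]),(320.5,153.5),S,(270+204/4,205+60/4)))
ct=P.mean(0);g=bot.state()
a=plan(ct[0],ct[1],.17,49,.65)
```

```text
[307 137  40  42 906] [326.2737 157.9592]
[[0.5727 0.3745 0.065 ]
 [0.5889 0.3934 0.065 ]
 [0.6157 0.3715 0.065 ]
 [0.5996 0.3517 0.065 ]] ctr [0.5942 0.3728 0.065 ] [np.float64(0.024981926645578186), np.float64(0.03464331038525494), np.float64(0.025525564925996943), np.float64(0.03528327251245785)] [np.float64(49.404865247883876), np.float64(-39.3456646575583)]
tri (array([0.5946, 0.3734, 0.0637]), np.float64(0.001927304767678283))
shallow tri (array([0.5596, 0.0182, 0.0889]), np.float64(0.0015126297928272727))
0.005,0.001,0.007,0.0163,0.65,0.005,-0,0.006,0.0163,0.65,0.006,-0.001,0.007,0.0163,0.65,0.005,-0,0.007,0.0163,0.65,0.005,-0.002,0.007,0.0163,0.65
0.005,-0.002,0.006,0.0163,0.65,0.0045,-0.0023,0.007,0.0163,0.65,0,0,0,0,0.65,0,0,0,0,0.65,0,0,0,0,0.65
end [ 0.5942  0.3728  0.17   49.1212]
```

View pics/tray.png

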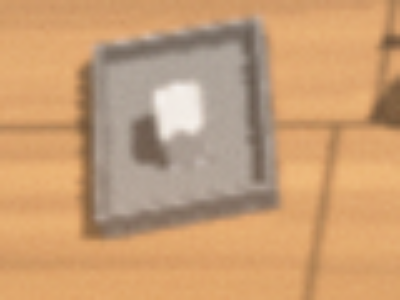

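Run:
```python
from h import *
s=bot.state();print(s['tcp_pos'],s['ee_rot'],abs(s['dq']).max())
a=plan(.5945,.373,.14,50,.65)
```

```text
[0.58945835 0.33619863 0.21697061] [ 1.79975709e+02 -2.87240868e-03  9.01972304e+01] 2.2944069052108587
0.006,0.001,0.013,0.0186,0.65,0.006,-0,0.013,0.0186,0.65,0.006,-0.001,0.012,0.0186,0.65,0.007,-0.001,0.013,0.0186,0.65,0.005,-0.002,0.013,0.0186,0.65
0.006,-0.0026,0.013,0.0186,0.65,0,0,0,0,0.65,0,0,0,0,0.65,0,0,0,0,0.65,0,0,0,0,0.65
end [ 0.5945  0.373   0.14   50.0212]
```

>>> {"method": "servo_tool", "body": {
  "plan": [0.006,0.001,0.013,0.0186,0.65,0.006,0,0.013,0.0186,0.65,0.006,-0.001,0.012,0.0186,0.65,0.007,-0.001,0.013,0.0186,0.65,0.005,-0.002,0.013,0.0186,0.65]
}}

```text
time_s: 8.73
tcp_pos: [0.5945, 0.3643, 0.1527]
ee_rot: [180.0, -0.0, 56.2]
wrist_force: [-0.3, 0.1, 0.5]
width: 0.0558
finger_force: 0.0
```

>>> {"method": "servo_tool", "body": {
  "plan": [0.006,-0.0026,0.013,0.0186,0.65,0,0,0,0,0.65,0,0,0,0,0.65,0,0,0,0,0.65,0,0,0,0,0.65]
}}

```text
time_s: 9.15
tcp_pos: [0.5956, 0.3713, 0.1408]
ee_rot: [180.0, -0.1, 50.0]
wrist_force: [-0.2, 0.0, 0.4]
width: 0.0556
finger_force: 0.0
```

Run:
```python
from h import *
s=bot.state();print(s['tcp_pos'],s['ee_rot'],abs(s['dq']).max(),s['width'])
a=plan(.5945,.373,.044,50,.65)
```

```text
[0.59560796 0.37133582 0.14075712] [ 1.79960748e+02 -8.43908716e-02  5.00192117e+01] 0.8332670947478732 0.05560212295255267
0,-0.001,0.032,0,0.65,0,-0,0.033,0,0.65,0.0006,-0.0009,0.0318,0,0.65,0,0,0,0,0.65,0,0,0,0,0.65
end [5.94500e-01 3.73000e-01 4.40000e-02 5.00192e+01]
```

>>> {"method": "servo_tool", "body": {
  "plan": [0,-0.002,0.02,0,0.65,0,0,0.03,0,0.65,0,0,0.03,0,0.65,0,0,0.017,0,0.65,0,0,0,0,0.65]
}}

```text
time_s: 9.57
tcp_pos: [0.5919, 0.3719, 0.039]
ee_rot: [-179.9, 0.3, 50.0]
wrist_force: [-0.0, -0.4, -0.8]
width: 0.0555
finger_force: 0.0
```

>>> {"method": "servo_tool", "body": {
  "plan": [0,0,0,0,0.65,0,0,0,0,0,0,0,0,0,0,0,0,0,0,0,0,0,0,0,0],
  "grip_force": 60
}}

```text
time_s: 9.98
tcp_pos: [0.5946, 0.3736, 0.0448]
ee_rot: [179.9, -0.2, 49.9]
wrist_force: [0.0, -1.8, 7.6]
width: 0.0336
finger_force: 59.5
```

>>> {"method": "servo_tool", "body": {
  "plan": [0,0,0,0,0,0,0,0,0,0,0,0,0,0,0,0,0,0,0,0,0,0,0,0,0]
}}

```text
time_s: 10.4
tcp_pos: [0.5946, 0.3736, 0.0447]
ee_rot: [179.9, -0.2, 49.9]
wrist_force: [-0.7, -1.5, 7.4]
width: 0.0332
finger_force: 59.5
```

Run:
```python
from h import *
a=plan(.5946,.3736,.185,50,0)
a=plan(.559,-.004,.165,89.7,0,start=a)
```

```text
-0,-0,-0.035,-0.0001,0,-0,-0,-0.035,-0.0001,0,-0,-0,-0.035,-0.0001,0,-0.0001,-0,-0.0353,-0.0001,0,0,0,0,0,0
end [ 0.5946  0.3736  0.185  50.0587]
-0.031,0.022,0.002,-0.011,0,-0.033,0.019,0.002,-0.011,0,-0.034,0.017,0.002,-0.011,0,-0.035,0.014,0.002,-0.011,0,-0.036,0.013,0.002,-0.011,0
-0.036,0.009,0.002,-0.011,0,-0.038,0.007,0.002,-0.011,0,-0.037,0.005,0.002,-0.011,0,-0.038,0.002,0.002,-0.011,0,-0.038,-0.0009,0.002,-0.011,0
end [ 5.59000e-01 -4.00000e-03  1.65000e-01  8.96587e+01]
```

>>> {"method": "servo_tool", "body": {
  "plan": [0,0,-0.02,0,0,0,0,-0.04,0,0,0,0,-0.04,0,0,0,0,-0.04,0,0,-0.031,0.022,0.002,-0.011,0]
}}

```text
time_s: 10.82
tcp_pos: [0.5934, 0.341, 0.1907]
ee_rot: [179.6, -0.9, 54.0]
wrist_force: [3.4, 0.4, -0.2]
width: 0.0335
finger_force: 60.3
```

>>> {"method": "servo_tool", "body": {
  "plan": [-0.033,0.019,0.002,-0.011,0,-0.034,0.017,0.002,-0.011,0,-0.035,0.014,0.002,-0.011,0,-0.036,0.013,0.002,-0.011,0,-0.036,0.009,0.002,-0.011,0]
}}

```text
time_s: 11.23
tcp_pos: [0.571, 0.1454, 0.1712]
ee_rot: [179.9, -0.0, 73.9]
wrist_force: [0.9, -0.2, -2.4]
width: 0.0338
finger_force: 60.0
```

>>> {"method": "servo_tool", "body": {
  "plan": [-0.038,0.007,0.002,-0.011,0,-0.037,0.005,0.002,-0.011,0,-0.038,0.002,0.002,-0.011,0,-0.038,-0.001,0.002,-0.011,0,0,0,0,0,0]
}}

```text
time_s: 11.65
tcp_pos: [0.5561, -0.0095, 0.1628]
ee_rot: [180.0, 0.1, 89.6]
wrist_force: [-0.3, 0.3, -1.4]
width: 0.0336
finger_force: 60.0
```

>>> {"method": "servo_tool", "body": {
  "plan": [0,0,0,0,0,0,0,0,0,0,0,0,0,0,0,0,0,0,0,0,0,0,0,0,0]
}}

```text
time_s: 12.07
tcp_pos: [0.5569, -0.0033, 0.1624]
ee_rot: [180.0, -0.0, 89.6]
wrist_force: [0.2, 0.6, -1.9]
width: 0.0332
finger_force: 60.0
```

Run:
```python
from h import *
s=bot.state();print(s['time_s'],s['tcp_pos'],s['ee_rot'])
C=cal('wrist');np.save('w4.npy',np.c_[C[0],C[1],C[2]])
im=bot.snapshot('wrist')[:,:,::-1];cv2.imwrite('pics/w4.png',im)
cv2.imwrite('pics/w4c.png',cv2.resize(im[40:300,200:440],(480,520),interpolation=cv2.INTER_CUBIC))
```

```text
12.0667 [ 0.55685891 -0.00331005  0.16240014] [ 1.79989595e+02 -2.53444042e-03  8.95677226e+01]
```

View pics/w4c.png

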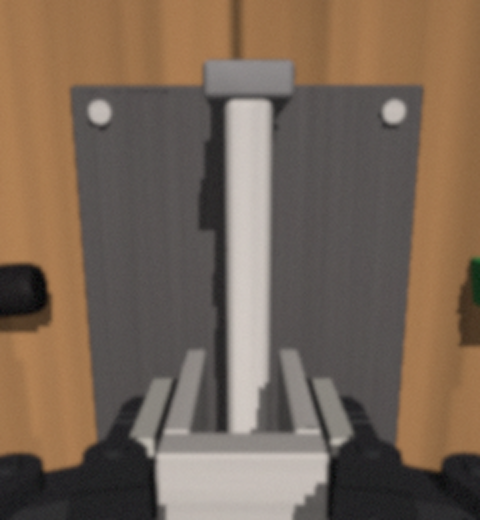

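Run:
```python
from h import *
np.set_printoptions(precision=4,suppress=True)
M=np.load('w4.npy');C=(M[:,:3],M[:,3:6],M[:,6])
g=cv2.cvtColor(cv2.imread('pics/w4.png'),cv2.COLOR_BGR2GRAY).astype(float)
for r in(110,130,150,170,190,205):
    d=np.diff(g[r,300:345]);l,q=300.5+d.argmax(),300.5+d.argmin();print(r,l,q,[onz(C,(u,r),.087)[0] for u in(l,q)],onz(C,((l+q)/2,r),.087)[:2])
for r in(275,285):
    row=g[r,270:370];print(r,row.astype(int)[::1][:20],row.astype(int)[85:])
    d=np.diff(row);print([onz(C,(u,r),.1827)[:2] for u in(270.5+d[:30].argmax(),270.5+70+d[70:].argmin())])
```

```text
110 312.5 335.5 [np.float64(0.5517444770489337), np.float64(0.5669845343459663)] [0.5594 0.0695]
130 312.5 334.5 [np.float64(0.5515457149906731), np.float64(0.5663867902388019)] [0.559  0.0566]
150 312.5 334.5 [np.float64(0.5513396312183572), np.float64(0.5664540544533524)] [0.5589 0.0432]
170 312.5 334.5 [np.float64(0.5511258135805255), np.float64(0.5665238429738348)] [0.5588 0.0293]
190 312.5 334.5 [np.float64(0.5509038183999159), np.float64(0.5665963006166449)] [0.5588 0.0149]
205 312.5 334.5 [np.float64(0.5507316691845078), np.float64(0.5666524889144784)] [0.5587 0.0038]
275 [ 34  33  34  35  28  25  42  86 134 169 185 188 189 190 188 190 188 189
 191 190] [188 190 189 189 188 189 184 165 121  70  34  20  24  28  31]
[array([0.5397, 0.004 ]), array([0.5734, 0.0037])]
285 [ 31  30  36  33  30  23  24  50  98 147 175 185 188 189 189 188 187 189
 189 190] [183 171 135 104  92  92  87  80  60  35  19  26  28  33  32]
[array([ 0.5399, -0.0004]), array([ 0.5708, -0.0007])]
```

>>> {"method": "servo_tool", "body": {
  "plan": [0,0.002,0,0,0,0,0,0.01,0,0,0,0,0.025,0,0,0,0,0.025,0,0,0,0,0.018,0,0]
}}

```text
time_s: 12.53
tcp_pos: [0.558, -0.0041, 0.0818]
ee_rot: [-179.9, -0.0, 89.5]
wrist_force: [0.5, -0.3, -2.1]
width: 0.0335
finger_force: 60.0
```

>>> {"method": "servo_tool", "body": {
  "plan": [0,0,0,0,0,0,0,0,0,0,0,0,0,0,0,0,0,0,0,0,0,0,0,0,0]
}}

```text
time_s: 12.95
tcp_pos: [0.5594, -0.0043, 0.0854]
ee_rot: [179.9, 0.0, 89.5]
wrist_force: [0.2, 0.2, -2.1]
width: 0.0336
finger_force: 60.0
```

>>> {"method": "servo_tool", "body": {
  "plan": [0,0,0.004,0,0,0,0,0.004,0,0,0,0,0,0,0,0,0,0,0,0,0,0,0,0,0]
}}

```text
time_s: 13.37
tcp_pos: [0.5591, -0.0043, 0.0767]
ee_rot: [179.9, 0.0, 89.5]
wrist_force: [-0.8, 0.3, 5.4]
width: 0.0335
finger_force: 60.7
```

>>> {"method": "servo_tool", "body": {
  "plan": [0,0,0,0,0,0,0,0,0,0,0,0,0,0,0,0,0,0,0,0,0,0,0,0,0]
}}

```text
time_s: 13.78
tcp_pos: [0.5591, -0.0043, 0.0767]
ee_rot: [179.9, 0.0, 89.5]
wrist_force: [-0.9, 0.4, 5.3]
width: 0.0334
finger_force: 60.7
```

Seated at the expected 0.0767. Release and rise.

>>> {"method": "servo_tool", "body": {
  "plan": [0,0,0,0,0.65,0,0,0,0,0.65,0,0,0,0,0.65,0,0,0,0,0.65,0,0,0,0,0.65]
}}

```text
time_s: 14.2
tcp_pos: [0.5587, -0.0042, 0.0762]
ee_rot: [-180.0, -0.0, 89.5]
wrist_force: [-0.4, -0.5, 0.4]
width: 0.0552
finger_force: 0.0
```

>>> {"method": "servo_tool", "body": {
  "plan": [0,0,-0.02,0,0.65,0,0,-0.035,0,0.65,0,0,-0.04,0,0.65,0,0,-0.04,0,0.65,0,0,-0.04,0,0.65]
}}

```text
time_s: 14.62
tcp_pos: [0.5583, -0.0042, 0.2531]
ee_rot: [-180.0, -0.0, 89.5]
wrist_force: [0.8, -1.0, 0.8]
width: 0.055
finger_force: 0.0
```

Run:
```python
from h import *
s=bot.state();print(s['time_s'],s['tcp_pos'],s['ee_rot'])
c=bot.snapshot('side')[150:260,240:400,::-1];a=bot.snapshot('scene')[130:250,215:375,::-1]
w=bot.snapshot('wrist')[:,:,::-1]
cv2.imwrite('pics/v5.png',np.vstack([cv2.resize(c,(480,330)),cv2.resize(a,(360,270)).copy() if 0 else cv2.copyMakeBorder(cv2.resize(a,(360,270)),0,0,0,120,0)]))
a=plan(.43,-.27,.32,60,1); a=plan(.385,-.28,.27,37,1,start=a)
```

```text
14.6167 [ 0.55834676 -0.00422018  0.2531437 ] [-1.79983772e+02 -9.60650878e-04  8.94982077e+01]
-0.033,-0.016,-0.008,0.0102,1,-0.035,-0.014,-0.008,0.0102,1,-0.035,-0.011,-0.009,0.0102,1,-0.036,-0.01,-0.008,0.0102,1,-0.036,-0.007,-0.008,0.0102,1
-0.036,-0.004,-0.008,0.0102,1,-0.037,-0.002,-0.008,0.0102,1,-0.0374,-0.0003,-0.0087,0.0102,1,0,0,0,0,1,0,0,0,0,1
end [ 0.43   -0.27    0.32   60.1256]
-0.008,-0.009,0.013,0.0161,1,-0.008,-0.007,0.012,0.0161,1,-0.01,-0.007,0.013,0.0161,1,-0.0096,-0.0058,0.012,0.0161,1,0,0,0,0,1
end [ 0.385  -0.28    0.27   36.9416]
```

View pics/v5.png

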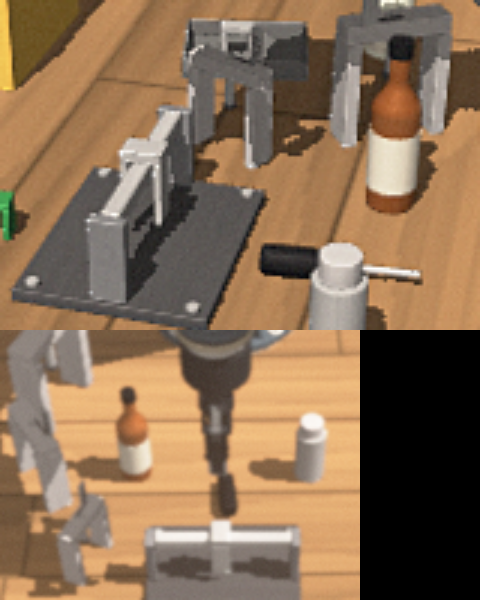

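>>> {"method": "servo_tool", "body": {
  "plan": [-0.033,-0.016,-0.008,0.0102,1,-0.035,-0.014,-0.008,0.0102,1,-0.035,-0.011,-0.009,0.0102,1,-0.036,-0.01,-0.008,0.0102,1,-0.036,-0.007,-0.008,0.0102,1]
}}

```text
time_s: 15.18
tcp_pos: [0.4757, -0.1715, 0.2914]
ee_rot: [-179.9, -0.0, 71.0]
wrist_force: [0.3, -0.1, -0.8]
width: 0.0852
finger_force: 0.0
```

>>> {"method": "servo_tool", "body": {
  "plan": [-0.036,-0.004,-0.008,0.0102,1,-0.037,-0.002,-0.008,0.0102,1,-0.037,0,-0.009,0.0102,1,-0.012,-0.013,0.005,0.0161,1,-0.013,-0.01,0.005,0.0161,1]
}}

```text
time_s: 15.6
tcp_pos: [0.3951, -0.2797, 0.3062]
ee_rot: [-179.9, 0.0, 48.1]
wrist_force: [-0.3, 0.0, -1.2]
width: 0.0852
finger_force: 0.0
```

>>> {"method": "servo_tool", "body": {
  "plan": [-0.014,-0.01,0.005,0.0161,1,-0.014,-0.006,0.005,0.0161,1,0,0,0,0,1,0,0,0,0,1,0,0,0,0,1]
}}

```text
time_s: 16.02
tcp_pos: [0.3657, -0.2872, 0.2969]
ee_rot: [-180.0, -0.0, 37.1]
wrist_force: [0.7, 0.1, 0.7]
width: 0.0853
finger_force: 0.0
```

Run:
```python
from h import *
np.set_printoptions(precision=4,suppress=True,linewidth=200)
s=bot.state();print(s['time_s'],s['tcp_pos'],s['ee_rot'])
C=cal('wrist');np.save('w6.npy',np.c_[C[0],C[1],C[2]])
im=bot.snapshot('wrist')[:,:,::-1];cv2.imwrite('pics/w6.png',im)
hsv=cv2.cvtColor(im,cv2.COLOR_BGR2HSV)
th=np.radians(37);ux=np.array([np.cos(th),np.sin(th),0]);uy=np.array([-np.sin(th),np.cos(th),0]);c0=np.array([.4016,-.252,.123])
print(proj(C,c0))
for a in np.arange(-.065,.066,.01):
    b=np.arange(-.04,.0401,.004)
    pts=[proj(C,c0+a*ux+k*uy) for k in b]
    S=[hsv[int(round(v)),int(round(u)),1] for u,v in pts];V=[hsv[int(round(v)),int(round(u)),2] for u,v in pts]
    print('%.3f'%a,' '.join('%3d/%3d'%t for t in zip(S,V)))
```

```text
16.0167 [ 0.3657 -0.2872  0.2969] [-179.9673   -0.0049   37.0846]
[314.3393 137.3209]
-0.065 129/ 87 130/ 88 129/ 87 129/ 89 132/ 89 134/ 84 133/ 90 130/118 129/188 134/187 130/188 131/187 132/186 133/188 131/187 133/177 130/172 132/ 93  18/ 71  21/ 72  20/ 76
-0.055 126/ 83 126/ 83 124/ 84 129/ 87 129/ 87 137/ 84 132/ 87  93/ 90  19/186  18/210  21/217  18/218  18/214  19/218  20/218  27/199 130/183 131/175 130/175  99/147 120/180
-0.045 129/ 83 135/ 81 123/ 85 125/ 94 126/127 129/ 83 125/ 86  68/ 83  19/211  19/213  19/220  19/219  20/218  20/219  19/219  22/209 131/187 130/185 133/177 132/168 131/173
-0.035 130/ 86 132/ 85 132/ 83 131/105 129/170 131/173 131/162  72/ 95  20/219  19/216  20/220  17/219  20/218  19/219  19/219  83/193 130/187 131/191 132/190 135/182 132/172
-0.025 133/ 86 130/ 88 127/ 86 130/ 88 130/ 88 129/ 83 131/142  67/161  17/219  19/219  16/221  21/219  17/219  18/221  20/216 131/179 130/173 132/162 131/181 129/188 132/189
-0.015 130/ 57 129/ 67 130/ 86 130/173 134/183 130/186 130/182  30/187  16/217  18/218  17/191  16/190  19/203  19/220  30/205 132/116 127/
[... 728 characters left out ...]
/177
0.035 130/112 129/160 132/153 130/149 130/147  60/127  16/202  19/217  17/221  16/218  17/219  16/218  15/220  21/216 129/154 134/154 133/140 131/113 131/154 130/178 131/183
0.045 131/167 131/164 130/165 134/162 132/164 131/166 131/160 128/147 128/145 126/146 121/150 117/153  92/164 123/156 132/160 131/162 132/158 134/154 132/155 131/146 124/113
0.055 134/ 80 137/140 129/138 136/105 130/165 127/163 129/162 131/163 129/166 131/164 131/152 130/151 130/145 131/148 133/150 132/154 132/154 134/158 129/160 130/159 129/158
0.065 131/ 76 128/ 74 129/ 77 133/ 75 128/ 82 128/ 82 130/153 132/162 131/161 130/161 131/160 130/165 130/167 130/163 129/154 132/145 130/145 133/149 132/154 132/154 130/157
```

Run:
```python
from h import *
np.set_printoptions(precision=4,suppress=True,linewidth=200)
M=np.load('w6.npy');C=(M[:,:3],M[:,3:6],M[:,6])
im=cv2.imread('pics/w6.png');hsv=cv2.cvtColor(im,cv2.COLOR_BGR2HSV)
m=((hsv[...,1]<60)&(hsv[...,2]>60)).astype(np.uint8)
m2=m.copy()
n,l,st,ce=cv2.connectedComponentsWithStats(m2);u,v=proj(C,[.3936,-.258,.123]).round().astype(int);k=l[v,u];print(k,st[k])
c=max(cv2.findContours((l==k).astype(np.uint8),0,2)[0],key=cv2.contourArea)
b=cv2.boxPoints(cv2.minAreaRect(c));print(b)
P=np.array([onz(C,p,.123) for p in b]);print(P,P.mean(0),[np.linalg.norm(P[i]-P[(i+1)%4]) for i in range(4)],[np.degrees(np.arctan2(*(P[(i+1)%4]-P[i])[1::-1])) for i in range(4)])
# side edges by rows
B=(l==k)
for r in range(st[k][1],st[k][1]+st[k][3],6):
    x=np.flatnonzero(B[r]);print(r,x.min(),x.max()+1,onz(C,(x.min(),r),.123)[:2],onz(C,(x.max()+1,r),.123)[:2])
```

```text
7 [ 295   92   40  104 3089]
[[290.0426 192.5583]
 [299.8018  91.3062]
 [334.5154  94.6521]
 [324.7562 195.9042]]
[[ 0.339  -0.266   0.123 ]
 [ 0.4285 -0.2141  0.123 ]
 [ 0.4467 -0.2432  0.123 ]
 [ 0.3586 -0.2982  0.123 ]] [ 0.3932 -0.2554  0.123 ] [np.float64(0.1034939660793109), np.float64(0.03433950801415044), np.float64(0.10377298790819309), np.float64(0.03767278169909637)] [np.float64(30.11625297965912), np.float64(-58.1191876096044), np.float64(-148.03912514793515), np.float64(121.38196123171412)]
92 304 308 [ 0.4305 -0.2177] [ 0.4329 -0.2209]
98 301 335 [ 0.4242 -0.2187] [ 0.4445 -0.2455]
104 300 334 [ 0.419  -0.2212] [ 0.4394 -0.2482]
110 298 333 [ 0.4132 -0.223 ] [ 0.4343 -0.2509]
116 299 332 [ 0.4091 -0.2271] [ 0.4291 -0.2536]
122 298 331 [ 0.4038 -0.2297] [ 0.4239 -0.2564]
128 300 331 [ 0.4002 -0.2348] [ 0.4192 -0.26  ]
134 300 330 [ 0.3954 -0.2383] [ 0.4139 -0.2628]
140 299 328 [ 0.3899 -0.241 ] [ 0.4079 -0.2648]
146 299 328 [ 0.385  -0.2446] [ 0.4031 -0.2685]
152 298 327 [ 0.3794 -0.2474] [ 0.3976 -0.2714]
158 298 327 [ 0.3744 -0.251 ] [ 0.3926 -0.2752]
164 298 326 [ 0.3692 -0.2547] [ 0.387  -0.2782]
170 297 326 [ 0.3635 -0.2576] [ 0.3819 -0.2821]
176 296 326 [ 0.3576 -0.2605] [ 0.3768 -0.286 ]
182 295 326 [ 0.3517 -0.2635] [ 0.3716 -0.2899]
188 295 326 [ 0.3463 -0.2673] [ 0.3664 -0.2939]
194 305 324 [ 0.3474 -0.2798] [ 0.3598 -0.2962]
```

Run:
```python
from h import *
s=bot.state();print(s['tcp_pos'],s['ee_rot'])
a=plan(.3937,-.2563,.20,31,1)
```

```text
[ 0.36583945 -0.28719149  0.29709078] [-1.79983999e+02 -4.56390362e-03  3.70875094e+01]
0.014,-0.003,0.032,0.0056,1,0.013,-0.003,0.033,0.0056,1,0.0136,-0.0033,0.0321,0.0056,1,0,0,0,0,1,0,0,0,0,1
end [ 0.3937 -0.2562  0.2    31.0395]
```

>>> {"method": "servo_tool", "body": {
  "plan": [0.014,-0.003,0.032,0.0056,1,0.013,-0.003,0.033,0.0056,1,0.0136,-0.0033,0.032,0.0056,1,0,0,0,0,1,0,0,0,0,1]
}}

```text
time_s: 16.48
tcp_pos: [0.3935, -0.2558, 0.1997]
ee_rot: [-179.9, 0.1, 31.1]
wrist_force: [-0.9, -0.5, 0.2]
width: 0.0858
finger_force: 0.0
```

>>> {"method": "servo_tool", "body": {
  "plan": [0,0,0,0,1,0,0,0,0,1,0,0,0,0,1,0,0,0,0,1,0,0,0,0,1]
}}

```text
time_s: 16.9
tcp_pos: [0.3933, -0.2569, 0.201]
ee_rot: [179.9, -0.0, 30.9]
wrist_force: [0.5, 0.0, 0.0]
width: 0.0851
finger_force: 0.0
```

Run:
```python
from h import *
np.set_printoptions(precision=4,suppress=True,linewidth=200)
s=bot.state();print(s['tcp_pos'],s['ee_rot'])
C=cal('wrist');im=bot.snapshot('wrist')[:,:,::-1];cv2.imwrite('pics/w7.png',im)
hsv=cv2.cvtColor(im,cv2.COLOR_BGR2HSV)
B=(hsv[...,1]<60)&(hsv[...,2]>90)
for p in([.3937,-.2563,.123],[.4375,-.2300,.123],[.3499,-.2826,.123]):print(proj(C,p))
for r in range(100,300,12):
    x=np.flatnonzero(B[r,230:410])+230
    if len(x):print(r,x.min(),x.max()+1,len(x),onz(C,(x.min(),r),.123)[:2],onz(C,(x.max()+1,r),.123)[:2])
```

```text
[ 0.3933 -0.2569  0.201 ] [179.9297  -0.0258  30.8823]
[320.001 212.309]
[319.8046 141.9733]
[320.1737 274.1621]
136 303 338 35 [ 0.435 -0.218] [ 0.4474 -0.2387]
148 295 343 48 [ 0.4251 -0.2173] [ 0.4422 -0.246 ]
160 298 341 43 [ 0.4189 -0.2232] [ 0.4344 -0.2492]
172 295 341 39 [ 0.4104 -0.2256] [ 0.4272 -0.2537]
184 294 340 36 [ 0.4025 -0.2293] [ 0.4194 -0.2577]
196 294 340 45 [ 0.3947 -0.2337] [ 0.4119 -0.2624]
208 300 340 38 [ 0.389 -0.242] [ 0.4041 -0.2672]
220 301 341 40 [ 0.3813 -0.2472] [ 0.3965 -0.2728]
232 301 341 40 [ 0.373 -0.252] [ 0.3884 -0.2779]
244 301 341 40 [ 0.3645 -0.2569] [ 0.3801 -0.2831]
256 272 342 53 [ 0.3443 -0.2427] [ 0.372 -0.289]
268 267 339 49 [ 0.3333 -0.2442] [ 0.3621 -0.2925]
280 263 275 12 [ 0.3223 -0.2464] [ 0.3272 -0.2546]
292 259 271 12 [ 0.3111 -0.2487] [ 0.316 -0.257]
```

>>> {"method": "servo_tool", "body": {
  "plan": [0,0,0.02,0,1,0,0,0.025,0,1,0,0,0.02,0,1,0,0,0.014,0,1,0,0,0,0,1]
}}

```text
time_s: 17.37
tcp_pos: [0.3922, -0.2558, 0.1192]
ee_rot: [-179.8, 0.1, 30.9]
wrist_force: [-0.7, 1.0, -0.6]
width: 0.0852
finger_force: 0.0
```

>>> {"method": "servo_tool", "body": {
  "plan": [0,0,0,0,1,0,0,0,0,1,0,0,0,0,0.5,0,0,0,0,0,0,0,0,0,0],
  "grip_force": 80
}}

```text
time_s: 17.78
tcp_pos: [0.3934, -0.2567, 0.1219]
ee_rot: [179.9, -0.0, 30.9]
wrist_force: [-0.0, 0.1, 0.2]
width: 0.0514
finger_force: 0.0
```

>>> {"method": "servo_tool", "body": {
  "plan": [0,0,0,0,0,0,0,0,0,0,0,0,0,0,0,0,0,0,0,0,0,0,0,0,0]
}}

```text
time_s: 18.2
tcp_pos: [0.3934, -0.2566, 0.1219]
ee_rot: [180.0, -0.0, 30.9]
wrist_force: [-1.8, 1.3, 7.9]
width: 0.0289
finger_force: 80.1
```

>>> {"method": "servo_tool", "body": {
  "plan": [0,0,-0.01,0,0,0,0,-0.02,0,0,0,0,-0.03,0,0,0,0,-0.035,0,0,0,0,-0.035,0,0]
}}

```text
time_s: 18.62
tcp_pos: [0.3924, -0.2558, 0.2525]
ee_rot: [-179.9, 0.0, 30.9]
wrist_force: [0.6, -0.8, -6.2]
width: 0.0286
finger_force: 80.8
```

>>> {"method": "servo_tool", "body": {
  "plan": [0,0,-0.035,0,0,0,0,-0.03,0,0,0,0,-0.01,0,0,0,0,0,0,0,0,0,0,0,0]
}}

```text
time_s: 19.03
tcp_pos: [0.3927, -0.2561, 0.3248]
ee_rot: [-179.9, 0.0, 30.9]
wrist_force: [0.8, -0.2, -8.1]
width: 0.0286
finger_force: 80.9
```

Run:
```python
from h import *
s=bot.state();print(s['tcp_pos'],s['ee_rot'],s['wrist_force'],s['ft_torque'],s['width'])
a=plan(.559,-.0043,.315,-0.5,0,n=15)
```

```text
[ 0.39270609 -0.25606534  0.32484262] [-1.79898888e+02  3.59650336e-02  3.08917891e+01] [ 0.77823879 -0.24875269 -8.14721129] [-0.02943786  0.01046801  0.02154427] 0.028551509027366168
0.018,-0.009,0.001,0.0058,0,0.018,-0.009,0,0.0058,0,0.017,-0.01,0.001,0.0058,0,0.017,-0.011,0.001,0.0058,0,0.017,-0.011,0,0.0058,0
0.016,-0.012,0.001,0.0058,0,0.016,-0.012,0.001,0.0058,0,0.016,-0.013,0,0.0058,0,0.014,-0.014,0.001,0.0058,0,0.015,-0.014,0.001,0.0058,0
0.014,-0.015,0,0.0058,0,0.013,-0.015,0.001,0.0058,0,0.013,-0.015,0.001,0.0058,0,0.012,-0.016,0,0.0058,0,0.0114,-0.0167,0.0008,0.0058,0
end [ 0.559  -0.0043  0.315  -0.4282]
```

>>> {"method": "servo_tool", "body": {
  "plan": [0.018,-0.009,0.001,0.0058,0,0.018,-0.009,0,0.0058,0,0.017,-0.01,0.001,0.0058,0,0.017,-0.011,0.001,0.0058,0,0.017,-0.011,0,0.0058,0]
}}

```text
time_s: 19.45
tcp_pos: [0.448, -0.1713, 0.3203]
ee_rot: [-179.8, 0.2, 20.3]
wrist_force: [1.1, -0.2, -6.9]
width: 0.0289
finger_force: 80.8
```

>>> {"method": "servo_tool", "body": {
  "plan": [0.016,-0.012,0.001,0.0058,0,0.016,-0.012,0.001,0.0058,0,0.016,-0.013,0,0.0058,0,0.014,-0.014,0.001,0.0058,0,0.015,-0.014,0.001,0.0058,0]
}}

```text
time_s: 19.87
tcp_pos: [0.5038, -0.0874, 0.3163]
ee_rot: [-179.9, 0.3, 9.9]
wrist_force: [-0.1, -0.4, -6.7]
width: 0.0288
finger_force: 80.8
```

>>> {"method": "servo_tool", "body": {
  "plan": [0.014,-0.015,0,0.0058,0,0.013,-0.015,0.001,0.0058,0,0.013,-0.015,0.001,0.0058,0,0.012,-0.016,0,0.0058,0,0.011,-0.016,0.001,0.0058,0]
}}

```text
time_s: 20.28
tcp_pos: [0.5588, -0.0044, 0.3131]
ee_rot: [-180.0, 0.3, -0.5]
wrist_force: [-0.7, 0.4, -7.2]
width: 0.0287
finger_force: 80.9
```

>>> {"method": "servo_tool", "body": {
  "plan": [0,0,0,0,0,0,0,0,0,0,0,0,0,0,0,0,0,0,0,0,0,0,0,0,0]
}}

```text
time_s: 20.7
tcp_pos: [0.5587, -0.006, 0.3158]
ee_rot: [180.0, 0.1, -0.5]
wrist_force: [-0.7, -0.7, -5.7]
width: 0.0282
finger_force: 81.0
```

Run:
```python
from h import *
np.set_printoptions(precision=4,suppress=True,linewidth=200)
s=bot.state();print(s['tcp_pos'],s['ee_rot'],s['wrist_force'],s['width'])
# where the leg ends should appear if gauge hangs at TCP-.1219, in scene; compare with a grey-difference mask
S=cal('scene');a=bot.snapshot('scene')[:,:,::-1];b=cv2.imread('pics/scene0.png');cv2.imwrite('pics/s8.png',a)
x,y,z=s['tcp_pos'];zs=z-.1219
print([proj(S,[x+dx,y+dy,zs]).round(1) for dx in(.052,.038) for dy in(-.018,.018)])
d=(np.abs(a.astype(int)-b).sum(2)>60).astype(np.uint8);d=cv2.morphologyEx(d,2,np.ones((3,3)))
u=proj(S,[x+.045,y,zs+.03]).round().astype(int)
for r in range(u[1]-25,u[1]+30,3):
    c=np.flatnonzero(d[r,u[0]-40:u[0]+40])+u[0]-40; print(r,(c.min(),c.max()+1,len(c)) if len(c) else None)
```

```text
[ 0.5587 -0.006   0.3158] [179.9998   0.0537  -0.46  ] [-0.7201 -0.726  -5.6876] 0.028216967585597566
[array([304.3, 209.9]), array([318.2, 209.8]), array([304.4, 205.8]), array([318.2, 205.7])]
175 (np.int64(304), np.int64(318), 14)
178 (np.int64(305), np.int64(318), 13)
181 (np.int64(304), np.int64(319), 15)
184 (np.int64(304), np.int64(318), 14)
187 (np.int64(304), np.int64(318), 14)
190 (np.int64(304), np.int64(318), 13)
193 (np.int64(304), np.int64(314), 10)
196 (np.int64(304), np.int64(319), 15)
199 (np.int64(304), np.int64(319), 15)
202 (np.int64(305), np.int64(320), 15)
205 (np.int64(305), np.int64(320), 15)
208 (np.int64(305), np.int64(320), 15)
211 None
214 (np.int64(310), np.int64(317), 7)
217 (np.int64(308), np.int64(326), 17)
220 (np.int64(271), np.int64(273), 2)
223 (np.int64(271), np.int64(275), 4)
226 None
229 None
```

>>> {"method": "servo_tool", "body": {
  "plan": [0,-0.001,0.02,0,0,0,0,0.035,0,0,0,0,0.035,0,0,0,0,0.035,0,0,0,0,0.015,0,0]
}}

```text
time_s: 21.17
tcp_pos: [0.5571, -0.0046, 0.1721]
ee_rot: [-180.0, 0.3, -0.5]
wrist_force: [-1.3, 0.0, -7.6]
width: 0.0285
finger_force: 80.8
```

>>> {"method": "servo_tool", "body": {
  "plan": [0,0,0,0,0,0,0,0.007,0,0,0,0,0.007,0,0,0,0,0.007,0,0,0,0,0.007,0,0]
}}

```text
time_s: 21.58
tcp_pos: [0.5599, -0.0045, 0.1488]
ee_rot: [180.0, -0.1, -0.4]
wrist_force: [0.8, -0.5, -5.5]
width: 0.0286
finger_force: 81.2
```

>>> {"method": "servo_tool", "body": {
  "plan": [0,0,0.005,0,0,0,0,0,0,0,0,0,0,0,0,0,0,0,0,0,0,0,0,0,0]
}}

```text
time_s: 22.0
tcp_pos: [0.5592, -0.0044, 0.1436]
ee_rot: [180.0, -0.0, -0.4]
wrist_force: [0.2, -0.2, -4.6]
width: 0.0286
finger_force: 81.2
```

>>> {"method": "servo_tool", "body": {
  "plan": [0,0,0.003,0,0,0,0,0.003,0,0,0,0,0.002,0,0,0,0,0,0,0,0,0,0,0,0]
}}

```text
time_s: 22.42
tcp_pos: [0.5592, -0.0044, 0.1352]
ee_rot: [-180.0, 0.0, -0.4]
wrist_force: [1.2, 0.0, -4.7]
width: 0.0288
finger_force: 81.2
```

>>> {"method": "servo_tool", "body": {
  "plan": [0,0,0.001,0,0,0,0,0,0,0,0,0,0,0,0,0,0,0,0,0,0,0,0,0,0]
}}

```text
time_s: 22.83
tcp_pos: [0.5592, -0.0044, 0.1344]
ee_rot: [-180.0, -0.0, -0.4]
wrist_force: [0.1, 1.0, -4.2]
width: 0.0288
finger_force: 81.2
```

>>> {"method": "servo_tool", "body": {
  "plan": [0,0,0.001,0,0,0,0,0,0,0,0,0,0,0,0,0,0,0,0,0,0,0,0,0,0]
}}

```text
time_s: 23.25
tcp_pos: [0.5593, -0.0044, 0.1339]
ee_rot: [180.0, -0.0, -0.4]
wrist_force: [-2.7, 0.8, 5.3]
width: 0.0284
finger_force: 82.5
```

Soles on the plate (contact at the expected height). Release gently and rise.

>>> {"method": "servo_tool", "body": {
  "plan": [0,0,0,0,0.5,0,0,0,0,0.7,0,0,0,0,0.8,0,0,0,0,0.8,0,0,0,0,0.8]
}}

```text
time_s: 23.67
tcp_pos: [0.5592, -0.0044, 0.1332]
ee_rot: [180.0, -0.0, -0.4]
wrist_force: [-0.1, -0.0, -0.4]
width: 0.0681
finger_force: 0.0
```

>>> {"method": "servo_tool", "body": {
  "plan": [0,0,-0.01,0,0.8,0,0,-0.02,0,0.8,0,0,-0.03,0,0.8,0,0,-0.035,0,0.8,0,0,-0.035,0,0.8]
}}

```text
time_s: 24.08
tcp_pos: [0.5588, -0.0044, 0.2653]
ee_rot: [-180.0, 0.0, -0.4]
wrist_force: [0.8, 0.4, -0.7]
width: 0.0681
finger_force: 0.0
```

>>> {"method": "servo_tool", "body": {
  "plan": [0,0,-0.03,0,0.8,0,0,0,0,0.8,0,0,0,0,0.8,0,0,0,0,0.8,0,0,0,0,0.8]
}}

```text
time_s: 24.5
tcp_pos: [0.5586, -0.0044, 0.2921]
ee_rot: [-180.0, 0.1, -0.4]
wrist_force: [-0.9, -0.1, 0.6]
width: 0.0683
finger_force: 0.0
```

Run:
```python
from h import *
np.set_printoptions(precision=4,suppress=True,linewidth=200)
s=bot.state();print(s['time_s'],s['tcp_pos'],s['wrist_force'],s['width'])
S=cal('scene');a=bot.snapshot('scene')[:,:,::-1];b=cv2.imread('pics/scene0.png')
d=(np.abs(a.astype(int)-b).sum(2)>60).astype(np.uint8)
print('predicted front leg sole/top corners',[proj(S,[.5593+.052,-.0044+e,z]).round(1) for z in(.012,.117) for e in(-.018,.018)])
for r in range(205,245,3):
    c=np.flatnonzero(d[r,290:340])+290; print(r,(c.min(),c.max()+1,len(c)) if len(c) else None)
# any bystander change
n,l,st,ce=cv2.connectedComponentsWithStats(cv2.morphologyEx(d,2,np.ones((3,3),np.uint8)))
print([(tuple(st[i]),) for i in range(1,n) if st[i,4]>15])
W=cal('wrist');w=bot.snapshot('wrist');h=cv2.cvtColor(w,cv2.COLOR_RGB2HSV);B=(h[...,1]<60)&(h[...,2]>150)
for p in([.5593,-.0044,.135],[.5593+.045,-.0044,.135]):print(proj(W,p))
v=int(proj(W,[.5593+.03,-.0044,.135])[1])
for r in(v-8,v,v+8): x=np.flatnonzero(B[r,270:370])+270;print(r,x.min(),x.max()+1,[onz(W,(u,r),.135)[1] for u in(x.min(),x.max()+1)])
```

```text
24.5 [ 0.5586 -0.0044  0.2921] [-0.9148 -0.1324  0.6333] 0.06833414220306956
predicted front leg sole/top corners [array([306.9, 251. ]), array([319.4, 250.9]), array([305.8, 228.4]), array([319.1, 228.3])]
205 (np.int64(307), np.int64(320), 13)
208 (np.int64(307), np.int64(320), 13)
211 (np.int64(307), np.int64(320), 13)
214 (np.int64(308), np.int64(319), 11)
217 (np.int64(315), np.int64(326), 10)
220 (np.int64(293), np.int64(318), 23)
223 (np.int64(296), np.int64(317), 15)
226 (np.int64(307), np.int64(321), 14)
229 (np.int64(290), np.int64(321), 19)
232 (np.int64(290), np.int64(320), 23)
235 (np.int64(306), np.int64(321), 15)
238 (np.int64(290), np.int64(321), 28)
241 (np.int64(290), np.int64(320), 18)
244 (np.int64(290), np.int64(320), 15)
[((np.int32(102), np.int32(0), np.int32(92), np.int32(108), np.int32(4783)),), ((np.int32(266), np.int32(0), np.int32(128), np.int32(112), np.int32(8055)),), ((np.int32(298), np.int32(24), np.int32(35), np.int32(16), np.int32(354)),), ((np.int32(295), np.int32(55), np.int32(5), np.int32(6), np.int32(22)),), ((np.int32(236), np.int32(95), np.int3
[... 551 characters left out ...]
.int32(14), np.int32(144)),), ((np.int32(296), np.int32(219), np.int32(25), np.int32(32), np.int32(402)),), ((np.int32(251), np.int32(225), np.int32(13), np.int32(10), np.int32(102)),), ((np.int32(285), np.int32(227), np.int32(13), np.int32(6), np.int32(66)),), ((np.int32(422), np.int32(229), np.int32(32), np.int32(25), np.int32(403)),), ((np.int32(280), np.int32(238), np.int32(27), np.int32(14), np.int32(213)),)]
[320.3734 187.7097]
[319.9973 142.5429]
150 306 336 [np.float64(0.009334858302516083), np.float64(-0.019972729153539363)]
158 303 308 [np.float64(0.0124558317784229), np.float64(0.0075347431283139385)]
166 304 309 [np.float64(0.011657313598474203), np.float64(0.006699126115314059)]
```

```bash
python3 -c "
from bench import bot
print(bot.job_done())"
```

```text
the job is handed in; nothing more can be done
None
```

The job is handed in, at about 24.5 s of robot time: the shallow saddle is in the tray, the deep saddle is seated on the bar, and the middle-sized gauge stands astride it on the base plate with everything let go. The hand-in returned no verdict. I confirmed the gauge's final stance from the contact height and one image, and I did not read its foot value directly.

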